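Gauge an angle offcut against the fence

ROBOT

A 6-joint arm with a two-finger parallel gripper is mounted at the origin on a cart in front of the work surface, level with it; the furniture and walls round the work are solid. World frame = base frame: x ahead of the robot, y to its left, z up, the work surface at z = 0. Lengths are in mm, angles in degrees, forces in N, time in s.
With the tool pointing down it reaches from about 325 to 925 mm from the base axis. Payload 3.1 kg.
Tool frame: the origin (TCP) lies midway between the tips of the shut fingers; the grasp point (between the pads) lies 19 mm behind it (ctrl.grasp_offset is the distance from the TCP to the grasp point, in mm); z points along the fingers, y is the line along which they close (so a half turn about z gives the same grasp; the last joint's range is limited). The gripper opens to 85 mm and grips with 20 to 120 N. Pads are 22 mm wide; open, the fingers measure 114 mm over their backs; the gripper's body (76 mm by 85 mm) begins 54 mm behind the grasp point. The pads swing forward as they close: fully open they stand 13 mm farther back than shut.
Start: joints at [-6.429, 12.427, 92.441, -0, 75.132, -6.429], TCP at [625.011, 0.021, 231.3] pointing down, gripper open.
Joint ranges: [-157.48, 157.48], [-44.54, 120.13], [17.64, 146.25], [-64.5, 244.5], [7.68, 150.69], [-147.95, 147.95]. Speed limits (degrees/s): [159.86, 159.86, 180, 180, 180, 180].

INTERFACE

Orientations are given as [roll, pitch, yaw] about the fixed x, y, z axes, in that order (R = Rz(yaw) Ry(pitch) Rx(roll)).
In Python, from workcell import ctrl gives the robot as it stands.
- The arm moves only by the tool apply_moves, never from a script. Its argument "rows" is a list of rows, each a list of 3 entries, a list of its own where there are three numbers: the finger opening in mm, from 0 to 85.4, then the shift along the tool's x, y, z in mm, then the turn about the tool's z in degrees. A call has 1 to 12 rows; each row is the pose to reach, as a shift and turn from the pose commanded when the call began, along the tool's axes at that moment; what a row does not reach only later rows make up. A row lasts 1/12 s, in which the tool goes at most 41.7 mm and 7.16 degrees, less where a joint would pass 70% of its speed; a pose out of reach is approached as far as the arm can. A call with a gripper value outside its range is refused whole. The fingers move at their own pace and stop on an object; "newtons" is the grip in N (left out, the last holds). Time passes only in rows, so rows that repeat a pose let the fingers close. It gives the time, the measured TCP pose, the force, the opening and the grip force at its end, in the units of the state.
- ctrl.get_obs(): the state, without advancing time (a new reading comes with each control period).
- ctrl.camera(name): name is "scene" or "side" or "wrist"; returns a dict with "image" (420x560x3 uint8, red, green, blue), "fx", "fy", "cx", "cy" (pixels), "view" (4x4, takes a point from world to camera coordinates); the wrist camera has in their place "tool_from_camera" (4x4, takes a point from camera to tool coordinates, whose origin is the TCP and whose axes are the flange's). Camera axes: x right, y up, looking along -z (the intrinsics and any distortion apply to the point x, -y, -z); pixel columns grow to the right and rows downward; lengths in mm; the calibration is good to about 2 mm. A picture is of the moment at which its call begins: read the wrist's pose just before it. There is no depth.
- ctrl.finish_job(): hands the job in; it is judged then, once.
Trained networks look in a picture, given as the dict that the camera call returned (one of the last four; its "shot" number tells which), for a name from the list of things; names that differ only in an ending like _2 or _b are one class to them, and where a whole thing is asked for, a point or a joint stands for the part that bears it (a point fixed in the world has none). Each returns a list of dicts, best first, with "score" (0 to 1); they miss things now and then, are a little off and sometimes report something else, mostly with a low value. They report only what shows in the picture. A call takes as long as a camera call.
- ctrl.masks_of(picture, query): "region" (420x560 bool, what is visible of it) and "xy" ([column, row] in pixels, amid what is visible of it).
The state is a dict: "t": time; "joints": joint angles; "dq": joint speeds; "joint_torque": joint torques, N m; "ee_pos": TCP position; "tool_rot": TCP orientation; "force": force on the tool from outside, world axes, zero at the start; "torque": the same for the moment, N m; "gripper_width": opening from 0.0 (shut) to 1.0 (fully open); "gripper_force": force on a finger pad.
Only numpy, scipy, OpenCV 4.12 (cv2) and the standard library are available. Lean on these libraries where they do the work, as an engineer would, in place of code of your own. Each camera call takes 0.05 s, during which the arm holds its last target. There are 200 camera calls.

TASK

First switch the gauge on: throw the red-ball toggle on the grey switch box over to the green dot. Then push the steel angle offcut that lies on the blue bed up against the aluminium fence, so that it sits square and flat and pushes the spring probe in flush, and press it firmly down onto the bed and against the fence at once with one diagonal push (some 15 N each way). Finish while still holding that push, so that the gauge can be read; leave the coupling, the brass bush and the gear where they stand.

Things in the scene. Friction and masses are not known exactly. Their poses are not given: they have to be found in the camera images.
- gauge_fixture: Fixed gauging fixture, which may stand left or right of the middle. Origin: centre of its underside, on the table; x points from the open front of the bed to the fence, y along the fence, z up. It carries the bed and the fence and, behind the fence, a small round dial gauge (40 mm wide, x = 54 to 94 mm, up to 50 mm high)
- bed: The fixture's blue flat bed plate, 170 x 150 x 12 mm (x, y, z); fixed; same origin and axes as the fixture; its top is 12 mm above the table. It is smooth and oiled: the offcut slides on it at a friction of about 0.2
- fence: The fixture's aluminium fence, a straight bar along y, 150 mm long, 16 mm thick, from the bed's top up to 40 mm above the table; same origin and axes as the fixture. Its working face is at x = 35 mm and looks to -x
- probe (a joint): Spring probe of the gauge, a round steel pin of 10 mm with a domed tip, that stands 6 mm out of the middle of the fence's face (y = 0, 30 mm above the table). Value in m: 0 fully out, 0.006 pressed flush with the face (it can go to 0.008). The spring pushes back with 1 N when out, 4 N when flush, so the workpiece creeps back if not held
- angle_offcut: Loose offcut of steel angle (L section), legs 65 (flat) and 30 mm (upright), 8 mm thick, 80 mm long along y, about 0.45 kg, on the bed, its upright leg towards the fence. Origin: centre of its underside; x points to the upright leg (whose back face, to be laid on the fence, is at x = 32.5 mm), z up. The upright leg spans x = 24.5 to 32.5 mm, 30 mm high; the flat leg x = -32.5 to 24.5 mm, its top 8 mm above the underside.
- angle_corner (a point): The middle of the offcut's inner corner line, where the flat leg's top meets the upright leg (x = 24.5, y = 0, z = 8 mm in the offcut's frame, same axes): pressing here, on both legs, pushes forward and down at once. The offcut starts up to about 40 mm from the fence and up to 0.25 rad out of square
- switch_box: Fixed grey switch box, base 84 x 64 mm, 36 mm high, with a green dot (on) on top at the +x end and a white dot (off) at the -x end. Origin: centre of its underside; x points from off to on, z up. It may stand left or right of the middle
- toggle (a joint): Toggle lever of the switch box, hinged across the box on the middle of its top (36 mm high, axis along the box's y). Value in rad: 0 = off (leans 0.5 rad to the box's -x), 1.0 = on (leans 0.5 rad to +x). The heavy ball tips it to either end and keeps it there; from about 0.65 on it goes over by itself. It takes about 1 N at the ball
- toggle_ball (a point): Centre of the red ball, 22 mm across, on the end of the toggle, 60 mm from the hinge; at off it is 89 mm above the table
- coupling: Bystander: steel hose coupling standing upright, 38 mm wide, 64 mm high; origin at the centre of its underside. Leave it alone
- bush: Bystander: brass bush standing upright, 32 mm wide, 34 mm high; origin at the centre of its underside. Leave it alone
- gear: Bystander: dark pump gear, 52 mm wide, 29 mm high; origin at the centre of its underside. Leave it alone

How it is judged:
By the outcome, as a careful person would: the job done as asked, in the order asked, and still so for the second after the job is handed in, while the arm keeps its last pose, push and grip.
It also fails if it takes over 51 s, if anything falls off the work surface, if the arm or the gripper's body presses on something with over 40 N, if the wrist force passes 120 N, or if a joint passes its speed limit or range.

## Working session

There is one attempt and no reset: what is moved stays moved. The work goes in short steps, Python scripts to look and compute and a tool call to move; the robot and the scene stay as the last step left them, time stands still between calls to the robot, and variables do not carry over. Pictures are saved under pics/ and viewed, at most 10 in all, crops included, and the job is handed in when it is done.

Besides the shell and the picture viewer there is one more tool, called after ">>>" as name([rows], argument=value, ...), one row to a line, values as JSON. apply_moves: Moves the arm, as the interface text tells. Its arguments: {"type":"object","properties":{"rows":{"type":"array"},"newtons":{"type":"number"}},"required":["rows"]}

```bash
ls; mkdir -p pics
cat > h.py <<'E'
import numpy as np, cv2
from workcell import ctrl
def shot(n):
    o=ctrl.get_obs(); c=ctrl.camera(n); c['o']=o; return c
def save(c,f): cv2.imwrite('pics/'+f,c['image'][:,:,::-1])
def R(rpy):
    r,p,y=np.radians(rpy); Rx=cv2.Rodrigues(np.array([r,0,0.]))[0];Ry=cv2.Rodrigues(np.array([0,p,0.]))[0];Rz=cv2.Rodrigues(np.array([0,0,y]))[0]
    return Rz@Ry@Rx
def pose(c):  # camera->world
    if 'view' in c: return np.linalg.inv(np.array(c['view']))
    T=np.eye(4);T[:3,:3]=R(c['o']['tool_rot']);T[:3,3]=c['o']['ee_pos'];return T@np.array(c['tool_from_camera'])
def ray(c,uv):
    T=pose(c);d=np.array([(uv[0]-c['cx'])/c['fx'],-(uv[1]-c['cy'])/c['fy'],-1.]);d=T[:3,:3]@d
    return T[:3,3],d/np.linalg.norm(d)
def onz(c,uv,z):
    o,d=ray(c,uv);return o+d*(z-o[2])/d[2]
def proj(c,p):
    q=np.linalg.inv(pose(c))@np.append(p,1.);return np.array([c['cx']+c['fx']*q[0]/-q[2],c['cy']-c['fy']*q[1]/-q[2]])
def tri(rs):
    A=sum(np.eye(3)-np.outer(d,d) for o,d in rs);b=sum((np.eye(3)-np.outer(d,d))@o for o,d in rs);return np.linalg.solve(A,b)
E
python3 - <<'E'
from h import *
np.set_printoptions(precision=1,suppress=True)
for n in ['scene','side','wrist']:
    c=shot(n);save(c,n+'1.png')
    print(n,[k for k in c], {k:c[k] for k in c if k not in('image','o','view')}, pose(c)[:3].round(2).tolist())
    for q in ['toggle_ball','toggle','switch_box','gauge_fixture','angle_offcut','fence','probe','coupling','bush','gear']:
        m=ctrl.masks_of(c,q); print(q,[(round(x['score'],2),np.round(x['xy']).tolist(),int(x['region'].sum())) for x in m[:2]])
print(c['o'])
E
```

```text
pics
scene ['image', 'fx', 'fy', 'cx', 'cy', 'view', 'shot', 'o'] {'fx': 389.64297642077327, 'fy': 389.64297642077327, 'cx': 277.51466757161865, 'cy': 211.89111414058675, 'shot': 1} [[-0.86, 0.25, -0.44, 242.9], [-0.51, -0.41, 0.76, 614.93], [0.0, 0.88, 0.48, 510.39]]
toggle_ball [(0.45, [324.0, 202.0], 110)]
toggle [(0.6, [216.0, 300.0], 4059)]
switch_box [(0.75, [310.0, 217.0], 811)]
gauge_fixture [(0.89, [218.0, 300.0], 4042), (0.18, [271.0, 255.0], 219)]
angle_offcut [(0.89, [243.0, 289.0], 1354), (0.2, [311.0, 219.0], 854)]
fence [(0.7, [209.0, 284.0], 1052)]
probe []
coupling [(0.79, [310.0, 262.0], 476)]
bush [(0.63, [270.0, 250.0], 266)]
gear [(0.66, [231.0, 240.0], 349)]
side ['image', 'fx', 'fy', 'cx', 'cy', 'view', 'shot', 'o'] {'fx': 483.5264693819073, 'fy': 483.5264693819073, 'cx': 272.61268925313567, 'cy': 208.6702104890764, 'shot': 2} [[-0.94, 0.18, -0.31, 388.97], [-0.35, -0.47, 0.81, 669.06], [0.0, 0.87, 0.5, 533.17]]
toggle_ball []
toggle [(0.76, [328.0, 191.0], 205)]
switch_box [(0.81, [324.0, 217.0], 1359), (0.41, [270.0, 310.0], 1992)]
gauge_fixture []
angle_offc
[... 785 characters left out ...]
h_box [(0.81, [255.0, 324.0], 5072)]
gauge_fixture [(0.68, [300.0, 48.0], 11732)]
angle_offcut [(0.88, [230.0, 28.0], 4606)]
fence [(0.58, [323.0, 39.0], 1829)]
probe []
coupling [(0.75, [162.0, 169.0], 1858)]
bush [(0.86, [265.0, 173.0], 883), (0.2, [230.0, 28.0], 4615)]
gear [(0.83, [394.0, 164.0], 2394)]
{'t': 1.1, 'joints': array([-6.4, 12.4, 92.4,  0. , 75.1, -6.4]), 'dq': array([-0.1, -0. ,  0. , -0. , -0. ,  0. ]), 'joint_torque': array([ -0. , -39.7, -30.4,  -0. ,   0. ,   0. ]), 'ee_pos': array([625. ,   0. , 231.3]), 'tool_rot': array([180.,  -0.,  90.]), 'force': array([-0.8, -0.1,  0. ]), 'torque': array([-0.,  0., -0.]), 'gripper_force': 0.0, 'gripper_width': 1.0005415149929713}
```

Run:
```python
import cv2,numpy as np
s=cv2.imread('pics/side1.png');cv2.imwrite('pics/side1c.png',cv2.resize(s[120:420,100:500],None,fx=2,fy=2,interpolation=cv2.INTER_CUBIC))
```

```text
(no output)
```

View pics/side1c.png

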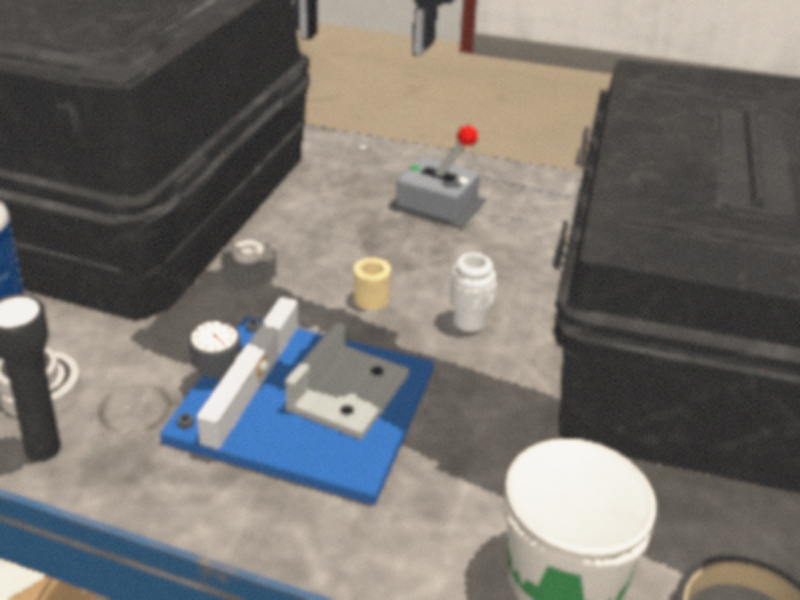

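View pics/wrist1.png

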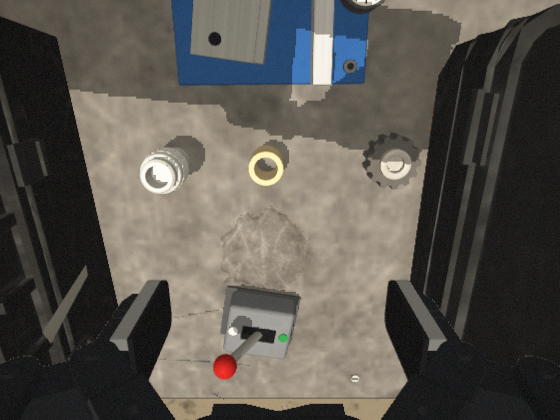

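Run:
```python
from h import *
np.set_printoptions(precision=1,suppress=True)
w=shot('wrist');s=shot('side')
S=lambda u,v:(u/2+100,v/2+120)
print('ball',tri([ray(w,(225,367)),ray(s,S(467,135))]))
print('onz89',onz(w,(225,367),89),onz(s,S(467,135),89))
print('dots white,green',onz(w,(234,330),36),onz(w,(283,338),36))
print('bed corners backright,front,left',[onz(s,S(*p),12) for p in [(434,360),(377,499),(163,440)]])
print('wrist bed edges',[onz(w,p,12) for p in [(180,84),(366,82)]])
print('fence top',[onz(s,S(*p),40) for p in [(282,297),(297,301),(200,409),(222,412)]], onz(w,(314,84),40),onz(w,(331,84),40))
print('bystanders',onz(w,(266,173),34),onz(w,(162,172),64),onz(w,(394,163),29))
print('offcut flat corners(z20)',[onz(s,S(*p),20) for p in [(408,376),(363,432)]],'wrist',onz(w,(191,52),20),onz(w,(264,62),42))
print('case top edge pts (tri left case)', tri([ray(w,(40,0)),ray(s,S(562,300))]))
for z in (100,200,250): print(z,onz(s,S(618,65),z),onz(s,S(562,300),z),onz(s,S(305,60),z),onz(w,(128,290),z))
print('base edge',onz(w,(130,310),0),onz(w,(70,85),0),onz(w,(405,300),0),onz(w,(435,80),0))
```

```text
ball [ 576.8 -171.8   90.9]
onz89 [ 576.7 -173.4   89. ] [ 577.6 -175.7   89. ]
dots white,green [ 579.4 -172.3   36. ] [ 631.8 -182.6   36. ]
bed corners backright,front,left [array([535.5,  74.6,  12. ]), array([532. , 226.9,  12. ]), array([696.8, 230.5,  12. ])]
wrist bed edges [array([536.6,  77.5,  12. ]), array([706.4,  79.4,  12. ])]
fence top [array([669.6,  74.8,  40. ]), array([655.6,  75.4,  40. ]), array([670.7, 217.9,  40. ]), array([654.5, 215. ,  40. ])] [656.4  78.2  40. ] [670.8  78.3  40. ]
bystanders [615.1  -0.4  34. ] [528.3   7.9  64. ] [734.2   8.   29. ]
offcut flat corners(z20) [array([547.1, 109.2,  20. ]), array([559.6, 178.6,  20. ])] wrist [550.3 104.3  20. ] [614.5  95.5  42. ]
case top edge pts (tri left case) [457.1 121.5 117. ]
100 [ 456.9 -382.   100. ] [441.3  77.3 100. ] [ 791.8 -269.7  100. ] [501.3 -84.  100. ]
200 [ 441.2 -139.3  200. ] [429.2 213.9 200. ] [698.8 -52.9 200. ] [546.5 -22.4 200. ]
250 [433.4 -18.  250. ] [423.2 282.2 250. ] [652.3  55.4 250. ] [569.1   8.4 250. ]
base edge [ 455.  -172.1    0. ] [429.6  76.3   0. ] [ 772.  -158.5    0. ] [773.8  81.1   0. ]
```

>>> apply_moves([
  [85,[-40,-7,0],0],
  [85,[-80,-14,0],0],
  [85,[-120,-21,0],0],
  [85,[-160,-28,20],0],
  [85,[-174,-28,55],0],
  [85,[-174,-28,90],0],
  [85,[-174,-28,125],0],
  [85,[-174,-28,150],0],
  [85,[-174,-28,166],0],
  [85,[-174,-28,166],0],
])

```text
t: 2.58
ee_pos: [593.0, -172.6, 60.0]
tool_rot: [-179.5, -0.2, 90.0]
force: [-0.1, 0.6, -0.1]
gripper_width: 0.998
gripper_force: 0.0
```

>>> apply_moves([
  [85,[0,12,0],0],
  [85,[-1,20,0],0],
  [85,[-3,28,0],0],
  [85,[-5,36,0],0],
  [85,[-7,44,0],0],
  [85,[-9,52,0],0],
  [85,[-10,60,0],0],
  [85,[-11,66,0],0],
  [85,[-11,66,0],0],
  [85,[-11,66,0],0],
])

```text
t: 3.42
ee_pos: [663.3, -185.0, 65.0]
tool_rot: [180.0, -0.0, 90.0]
force: [0.5, -0.0, 0.9]
gripper_width: 1.0
gripper_force: 0.0
```

Run:
```python
from h import *
np.set_printoptions(precision=1,suppress=True)
s=shot('side');w=shot('wrist')
m=ctrl.masks_of(s,'toggle_ball')+ctrl.masks_of(s,'toggle');print([(x['score'],onz(s,x['xy'],89),x['xy']) for x in m])
hs=cv2.cvtColor(s['image'],cv2.COLOR_RGB2HSV);r=((hs[:,:,0]<6)|(hs[:,:,0]>174))&(hs[:,:,1]>180)&(hs[:,:,2]>100)
hw=cv2.cvtColor(w['image'],cv2.COLOR_RGB2HSV);r2=((hw[:,:,0]<6)|(hw[:,:,0]>174))&(hw[:,:,1]>180)&(hw[:,:,2]>100)
for c,q in((s,r),(w,r2)):
    n,l,st,ce=cv2.connectedComponentsWithStats(q.astype(np.uint8)); print([(st[i],ce[i],onz(c,ce[i],89)) for i in range(1,n) if st[i][4]>25])
print(w['o']['ee_pos'],w['o']['force'])
```

```text
[(0.54, array([ 621.8, -163. ,   89. ]), [310.4, 186.6]), (0.61, array([ 627.4, -178.9,   89. ]), [310.0, 182.8])]
[(array([304, 178,   8,   7,  43], dtype=int32), array([307.7, 180.9]), array([ 634.3, -185.4,   89. ])), (array([  5, 213,  28,  20, 274], dtype=int32), array([ 19.7, 223.7]), array([1055.1,  152.8,   89. ])), (array([   8,  242,   49,   59, 1464], dtype=int32), array([ 33.7, 275.1]), array([923. , 257.8,  89. ])), (array([ 27, 300,  36,  22, 362], dtype=int32), array([ 45.5, 312.6]), array([847., 316.,  89.]))]
[(array([ 163,  282,   61,   60, 2857], dtype=int32), array([192.7, 311.4]), array([ 632.4, -182.4,   89. ]))]
[ 663.1 -184.9   65. ] [-0.4  0.3 -0.4]
```

>>> apply_moves([
  [85,[0,-10,0],0],
  [85,[0,-13,-40],0],
  [85,[0,-13,-80],0],
  [85,[0,-13,-120],-7],
  [85,[35,-20,-150],-14],
  [85,[75,-25,-166],-21],
  [85,[115,-30,-166],-28],
  [85,[155,-40,-166],-35],
  [85,[195,-50,-166],-42],
  [85,[235,-60,-166],-49],
  [85,[275,-70,-166],-56],
  [85,[315,-75,-166],-63],
])

```text
t: 4.62
ee_pos: [586.7, 130.3, 231.6]
tool_rot: [180.0, 0.0, 153.3]
force: [1.0, 0.7, 0.7]
gripper_width: 0.994
gripper_force: 0.0
```

Run:
```python
from h import *
o=ctrl.get_obs();print(o['ee_pos'],o['tool_rot'],o['joints'],o['t'])
```

```text
[586.69623706 130.25679491 231.55194318] [1.79993508e+02 7.68198587e-03 1.53329661e+02] [ 5.82816990e+00  9.52184167e+00  9.58001691e+01  1.39811425e-03
  7.46680220e+01 -5.75018610e+01] 4.6167
```

>>> apply_moves([
  [85,[5,10,0],-7],
  [85,[10,20,0],-14],
  [85,[10,20,0],-21],
  [85,[10,20,0],-27],
  [85,[10,20,0],-27],
  [85,[10,20,0],-27],
])

```text
t: 5.12
ee_pos: [588.2, 151.0, 231.3]
tool_rot: [180.0, 0.0, 179.9]
force: [-0.2, 0.1, 0.2]
gripper_width: 0.994
gripper_force: 0.0
```

Run:
```python
from h import *
np.set_printoptions(precision=1,suppress=True)
w=shot('wrist');save(w,'w2.png');print(w['o']['ee_pos'],w['o']['tool_rot'])
np.save('w2.npy',{k:w[k] for k in w if k!='image'},allow_pickle=True)
for q in ['toggle_ball','angle_offcut','fence','gauge_fixture']:
    m=ctrl.masks_of(w,q)
    for x in m[:1]:
        r=cv2.minAreaRect(np.argwhere(x['region'])[:,::-1].astype(np.float32));print(q,x['score'],x['xy'],cv2.boxPoints(r).round())
```

```text
[588.2 151.  231.3] [180.    0.  179.9]
angle_offcut 0.84 [261.5, 165.3] [[215. 200.]
 [224. 125.]
 [309. 135.]
 [300. 211.]]
fence 0.71 [279.6, 240.3] [[201. 229.]
 [355. 228.]
 [355. 253.]
 [201. 254.]]
gauge_fixture 0.94 [288.3, 207.8] [[196. 107.]
 [357. 106.]
 [359. 294.]
 [198. 296.]]
```

View pics/w2.png

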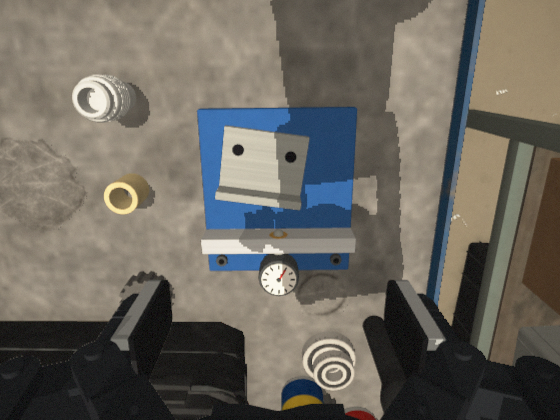

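Run:
```python
import cv2
s=cv2.imread('pics/w2.png');cv2.imwrite('pics/w2c.png',cv2.resize(s[95:275,180:380],None,fx=4,fy=3.3333333,interpolation=cv2.INTER_CUBIC))
```

```text
(no output)
```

View pics/w2c.png

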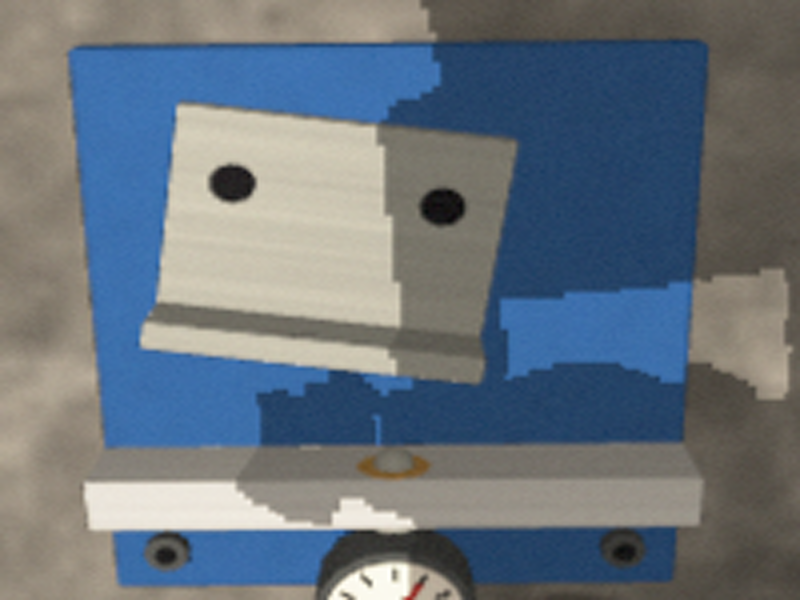

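Run:
```python
from h import *
np.set_printoptions(precision=1,suppress=True)
w=np.load('w2.npy',allow_pickle=True).item()
P=lambda u,v,z:onz(w,(180+u/4,95+v/3.33333),z)
def yaw(a,b): d=b-a;return np.degrees(np.arctan2(-d[0],d[1]))
def show(n,a,b): print(n,a,b,'yaw',yaw(a,b),'len',np.linalg.norm(b-a))
show('bed front',P(70,48,12),P(707,42,12))
show('bed back',P(118,586,12),P(675,582,12))
show('fence base',P(105,447,12),P(685,443,12))
show('fence top face',P(84,482,40),P(702,477,40))
show('fence top back',P(90,530,40),P(699,524,40))
show('flat front',P(178,103,20),P(517,140,20))
show('inner corner',P(158,304,20),P(483,337,20))
show('inner top edge',P(146,322,42),P(485,358,42))
show('back top edge',P(139,348,42),P(482,384,42))
```

```text
bed front [535.5  78.   12. ] [534.1 226.5  12. ] yaw 0.5352097950587685 len 148.5249253941042
bed back [705.   78.9  12. ] [703.8 229.1  12. ] yaw 0.4438812298174952 len 150.22446737162883
fence base [656.3  78.5  12. ] [655.2 228.8  12. ] yaw 0.40601775030711523 len 150.34964846347583
fence top face [655.6  78.4  40. ] [654.3 227.7  40. ] yaw 0.49943243851031616 len 149.29324450700238
fence top back [671.   78.9  40. ] [669.3 228.   40. ] yaw 0.640007261481997 len 149.12177300854685
flat front [549.7 103.5  20. ] [560.1 182.2  20. ] yaw -7.50307525293913 len 79.37909480215683
inner corner [607.7  95.9  20. ] [618.  175.3  20. ] yaw -7.36996706972168 len 80.10762029813903
inner top edge [606.5  96.4  42. ] [617.1 174.5  42. ] yaw -7.741628438607013 len 78.84634811906322
back top edge [614.   94.4  42. ] [624.8 174.   42. ] yaw -7.708485016147885 len 80.32657456411167
```

>>> apply_moves([
  [40,[5,-15,20],-0.6],
  [40,[5,-15,55],-0.6],
  [40,[5,-15,90],-0.6],
  [40,[5,-15,125],-0.6],
  [40,[5,-15,155],-0.6],
  [40,[5,-15,180],-0.6],
  [40,[5,-15,186],-0.6],
  [40,[5,-15,186],-0.6],
  [40,[5,-15,186],-0.6],
  [40,[5,-15,186],-0.6],
])

```text
t: 6.2
ee_pos: [585.6, 136.2, 47.8]
tool_rot: [180.0, 0.3, -179.4]
force: [0.7, 0.8, 0.1]
gripper_width: 0.466
gripper_force: 0.0
```

Run:
```python
from h import *
np.set_printoptions(precision=2,suppress=True)
w=shot('wrist');save(w,'w3.png')
s=shot('side');cv2.imwrite('pics/s3.png',cv2.resize(s['image'][200:400,150:400,::-1],None,fx=3,fy=3,interpolation=cv2.INTER_CUBIC));print(w['o'])
```

```text
{'t': 6.2, 'joints': array([  6.4 ,  21.81, 102.37,   0.  ,  55.57, -84.18]), 'dq': array([-0.11, -0.7 , -0.32, -0.04, -0.11, -0.11]), 'joint_torque': array([ -0.  , -39.68, -23.93,  -0.  ,   0.04,   0.  ]), 'ee_pos': array([585.56, 136.16,  47.78]), 'tool_rot': array([ 179.97,    0.25, -179.42]), 'force': array([0.74, 0.77, 0.14]), 'torque': array([0.05, 0.01, 0.01]), 'gripper_force': 0.0, 'gripper_width': 0.4655115093306701}
```

View pics/w3.png

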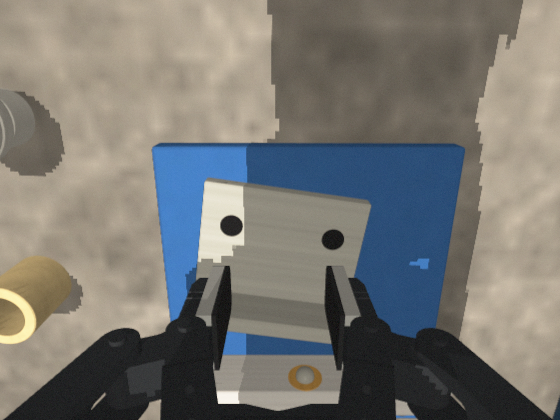

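View pics/s3.png

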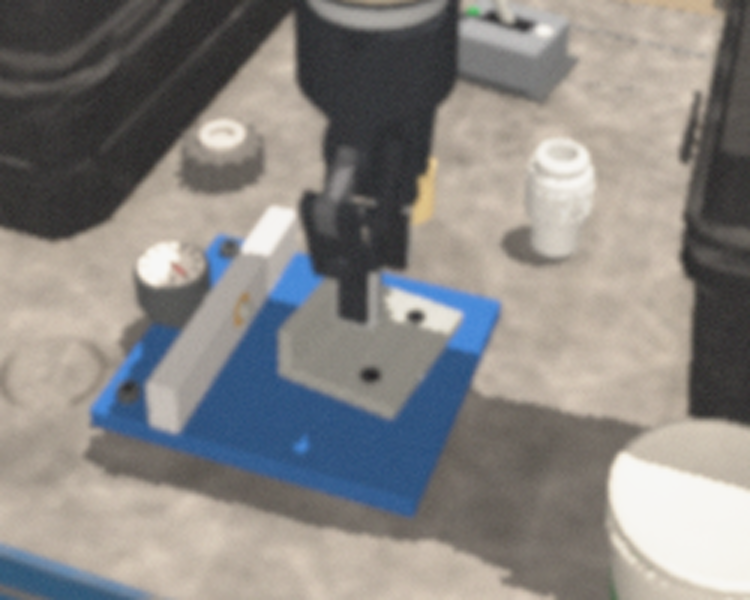

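>>> apply_moves([
  [40,[0,0,8],0],
  [40,[0,0,16],0],
  [40,[0,0,22],0],
  [40,[0,0,24],0],
  [40,[0,0,24],0],
  [40,[0,0,24],0],
])

```text
t: 6.8
ee_pos: [582.9, 135.9, 20.7]
tool_rot: [-180.0, -0.1, -179.4]
force: [0.3, -0.2, -0.3]
gripper_width: 0.471
gripper_force: 0.0
```

>>> apply_moves([
  [40,[0,0,2],0],
  [40,[-4,0,3],0],
  [40,[-8,0,3],0],
  [40,[-12,0,3],0],
  [40,[-15,0,3],0],
  [40,[-18,0,3],0],
  [40,[-21,0,3],0],
  [40,[-24,0,3],0],
  [40,[-27,0,3],0],
  [40,[-30,0,3],0],
  [40,[-33,0,3],0],
  [40,[-36,0,3],0],
])

```text
t: 7.8
ee_pos: [619.4, 136.4, 18.6]
tool_rot: [-180.0, -0.0, -179.4]
force: [-3.1, 0.5, 5.0]
gripper_width: 0.464
gripper_force: 3.1
```

>>> apply_moves([
  [40,[-2,0,0],0],
  [40,[-4,0,0],0],
  [40,[-6,0,0],0],
  [40,[-8,0,0],0],
  [40,[-9,0,0],0],
  [40,[-10,0,0],0],
  [40,[-11,0,0],0],
  [40,[-12,0,0],0],
  [40,[-12,0,0],0],
])

```text
t: 8.55
ee_pos: [630.2, 136.3, 18.6]
tool_rot: [-180.0, -0.2, -179.4]
force: [-6.2, 0.4, 8.1]
gripper_width: 0.469
gripper_force: 4.2
```

Run:
```python
from h import *
w=shot('wrist');save(w,'w4.png');print(w['o']['ee_pos'],w['o']['force'])
s=shot('side');cv2.imwrite('pics/s4.png',cv2.resize(s['image'][230:400,150:340,::-1],None,fx=3.5,fy=3.5,interpolation=cv2.INTER_CUBIC))
```

```text
[630.15690023 136.29616219  18.5823509 ] [-6.17037104  0.44318973  8.10224592]
```

View pics/s4.png

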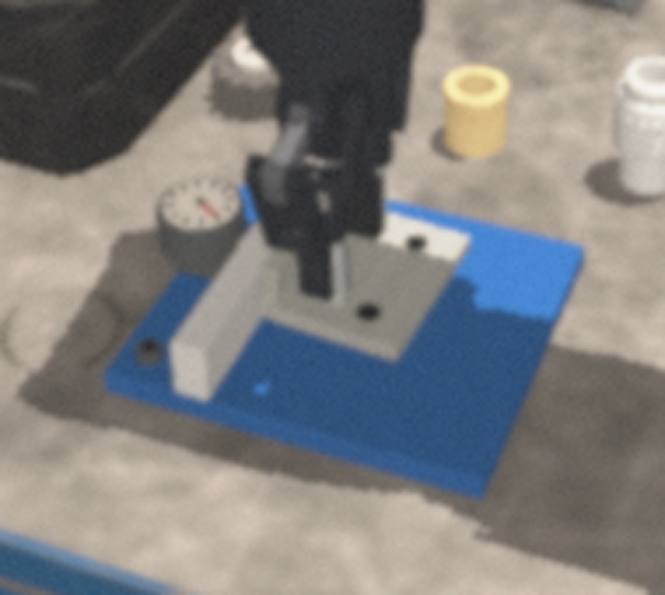

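>>> apply_moves([
  [40,[-1,0,0],0],
  [40,[-2,0,0],0],
  [40,[-3,0,0],0],
  [40,[-4,0,0],0],
  [40,[-4,0,0],0],
  [40,[-4,0,0],0],
])

```text
t: 9.15
ee_pos: [634.0, 136.2, 18.6]
tool_rot: [-180.0, -0.2, -179.4]
force: [-6.6, -1.3, 8.2]
gripper_width: 0.468
gripper_force: 4.6
```

>>> apply_moves([
  [40,[-1,0,0],0],
  [40,[-2,0,0],0],
  [40,[-2.5,0,0],0],
  [40,[-3,0,0],0],
  [40,[-3,0,0],0],
  [40,[-3,0,0],0],
])

```text
t: 9.65
ee_pos: [634.5, 136.2, 18.6]
tool_rot: [-179.9, -0.6, -179.4]
force: [-13.1, -1.2, 14.6]
gripper_width: 0.47
gripper_force: 9.2
```

Run:
```python
from h import *
w=shot('wrist');save(w,'w5.png');print(w['o']['ee_pos'],w['o']['force'],w['o']['torque'])
np.save('w5.npy',{k:w[k] for k in w if k!='image'},allow_pickle=True)
s=shot('side')['image'][260:360,170:310,::-1]; a=cv2.resize(w['image'][120:420,130:430,::-1],(600,600),interpolation=cv2.INTER_CUBIC)
cv2.imwrite('pics/c5.png',a)
cv2.imwrite('pics/s5.png',cv2.resize(s,(798,570),interpolation=cv2.INTER_CUBIC))
```

```text
[634.46577531 136.2044298   18.60143708] [-13.05846888  -1.21424746  14.62420543] [-0.27967099  1.91887144 -0.17947171]
```

View pics/c5.png

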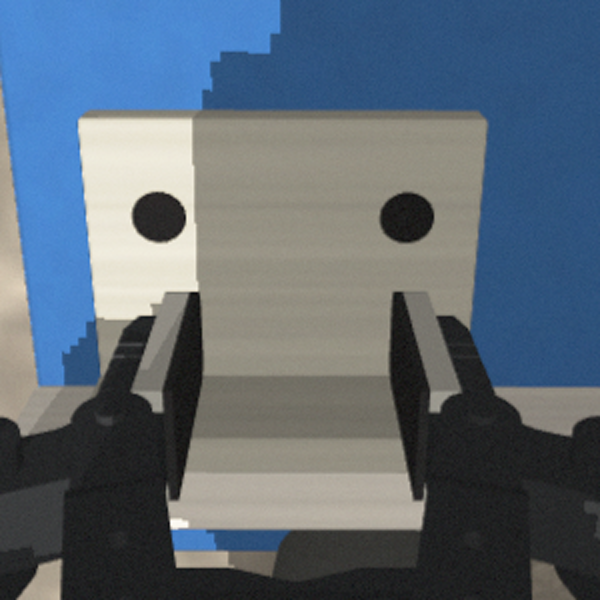

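View pics/s5.png

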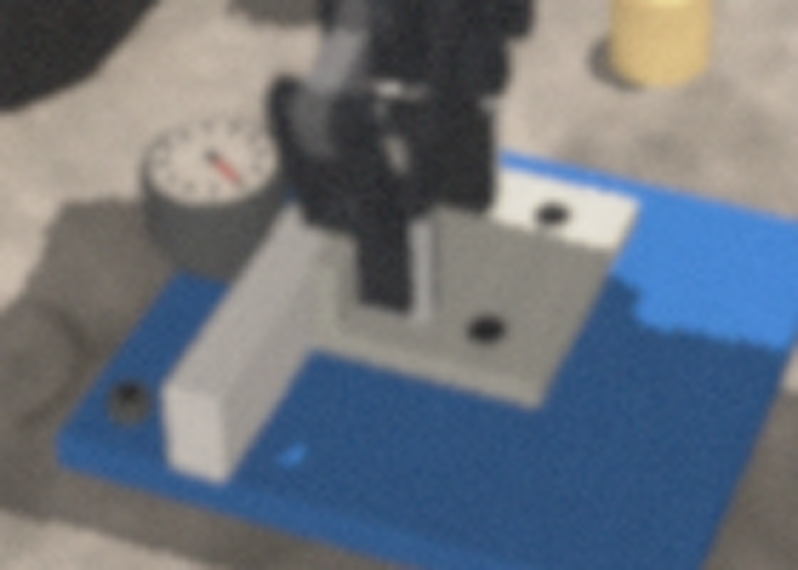

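>>> apply_moves([
  [40,[-0.7,0,0],0],
  [40,[-1.5,0,0],0],
  [40,[-1.5,0,0],0],
  [40,[-1.5,0,0],0],
  [40,[-1.5,0,0],0],
  [40,[-1.5,0,0],0],
])

```text
t: 10.25
ee_pos: [634.4, 136.2, 18.6]
tool_rot: [-179.9, -0.8, -179.4]
force: [-16.3, -2.1, 16.7]
gripper_width: 0.473
gripper_force: 11.8
```

Run:
```python
from h import *
np.set_printoptions(precision=2,suppress=True)
w=shot('wrist');w5=np.load('w5.npy',allow_pickle=True).item()
g=cv2.GaussianBlur(cv2.cvtColor(w['image'],cv2.COLOR_RGB2GRAY),(0,0),1).astype(float)
g=w['image'].astype(int);b=cv2.GaussianBlur((g[:,:,2]-g[:,:,0]).astype(np.float32),(0,0),1)
pts=[]
for u in (190,230,270,310,350):   # front lower edge of the offcut: blue drops off
    d=np.diff(b[160:195,u]);v=160.5+np.argmin(d);pts.append(onz(w,(u,v),20)[:2]);
print(np.array(pts),w['o']['ee_pos'],w['o']['force'],w['o']['t'])
```

```text
[[588.15 103.14]
 [587.98 118.7 ]
 [587.8  134.26]
 [587.62 149.82]
 [587.45 165.38]] [634.39 136.22  18.59] [-16.26  -2.08  16.73] 10.25
```

>>> apply_moves([
  [40,[-0.8,0,0],0],
  [40,[-1.5,0,0],0],
  [40,[-1.5,0,0],0],
  [40,[-1.5,0,0],0],
  [40,[-1.5,0,0],0],
  [40,[-1.5,0,0],0],
  [40,[-1.5,0,0],0],
])

```text
t: 10.88
ee_pos: [634.4, 136.2, 18.6]
tool_rot: [-179.9, -1.0, -179.4]
force: [-20.5, -1.9, 20.2]
gripper_width: 0.467
gripper_force: 14.3
```

Run:
```python
from h import *
s=shot('side');print(s['o']['ee_pos'],s['o']['force'],s['o']['dq'].round(2))
m=ctrl.masks_of(s,'toggle_ball');print([(x['score'],onz(s,x['xy'],89)) for x in m[:1]])
sc=shot('scene');cv2.imwrite('pics/fin.png',np.hstack([cv2.resize(sc['image'][170:370,140:340,::-1],(400,400)),cv2.resize(s['image'][150:350,160:360,::-1],(400,400))]))
```

```text
[634.36788702 136.21998244  18.59965836] [-20.47143799  -1.91405361  20.18015684] [-0.03 -0.05  0.    0.03 -0.05  0.07]
[(0.75, array([630.54855554, 250.14157423,  89.        ]))]
```

View pics/fin.png

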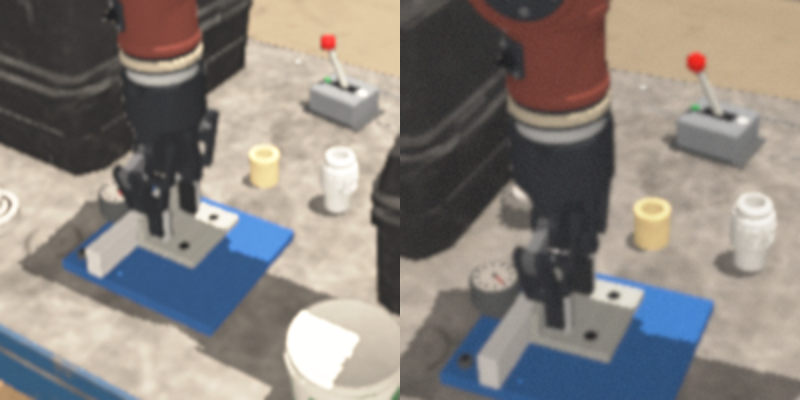

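The toggle leans to the green dot, the offcut is flush with the fence, and the bystanders are where they stood.

```bash
python3 -c "
from h import *
print(ctrl.finish_job())"
```

```text
the job is handed in; nothing more can be done
None
```

I handed the job in at about 11 s: the toggle is at on, the offcut looks square and flat against the fence, and the arm was holding a diagonal push of about 20 N forward and 20 N down. That is a little above the 15 N you named. I judged the probe flush from the offcut resting on the fence, not from a direct reading. The coupling, bush and gear were not touched.

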